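# Fasten the toggle latch on the deep wooden box

### The job

Two wooden boxes with two-leaf lids stand on the worktop, both with their toggle latch open. Fasten the latch of the deeper, wider box: first swing its wire bail over so that its crossbar drops behind the hook, while the lever still stands up, then push the lever back and down, past its dead point, until it lies flat. Leave the latch of the low, narrow box open as it is, and do not disturb the mug or the food tin.

Things in the scene. Friction and masses are not known exactly. Their poses are not given: they have to be found in the camera images.
- deep_box: the box to fasten: wooden, 240 mm long (x), 160 wide (y), 100 tall (z), flat two-leaf lid with a steel toggle latch on it; fixed to the worktop. Origin: centre of its underside; x runs along the latch, on the lid's centre line, from lever to hook; z up. In this frame (mm; lid top z = 100) the lever's hinge axis runs along y through x = -22, z = 114; the hook's post has its far face at x = 20.5.
- deep_lever (a joint): deep box's lever, rad: 0 flat on the lid, pointing to the box's -x; rises to about 1.6 standing. Steel strip 22 mm wide, 4 mm thick, reaching 85 mm from its hinge axis. Stiff hinge (0.025 N m), stays where left. With the bail hooked a spring opposes it (up to about 4 N at the pad) from 0.7 rad to the dead point at 0.19; let go there it springs back, beyond it snaps to 0 and holds.
- deep_lever_pad (a point): middle of the face of the deep box's lever to push on, 65 mm from the hinge axis and 20 mm from the free end. z: out of that face (the box's +x while the lever stands, up when shut); -x: towards the free end; y: the box's y. The strip lies on the -z side of this point.
- deep_bail (a joint): deep box's bail relative to its lever, rad; its pivot is on the lever, 30 mm from the lever's hinge axis. Bail's elevation above the box's +x = deep_bail - deep_lever. Starts leaning 25 deg behind the standing lever, on a stop (3.58). Swings at a touch; once past vertical it falls by itself, softly damped, within 2 s, to about -30 deg, bar behind the hook.
- deep_bail_bar (a point): middle of the crossbar of the deep box's bail: a U of 5 mm steel wire, legs 35 mm apart (y) and 73 mm long, one each side of the lever. x: along the legs, away from the pivot; y: along the bar; z: square to the loop, up when hooked. A dark finger tab 30 mm wide (y), 5 mm thick, reaches 21 mm beyond the bar along x.
- deep_hook (a point): hook (keeper) on the deep box's far lid leaf: middle of its post's far face, 5.5 mm above the lid; axes as the box's. Post 24 mm wide (y); 10 to 13 mm above the lid a lip reaches 5 mm to +x. The bar belongs behind the post (+x), under the lip, level with this point: 2.5 mm off in x when tight, up to 30 mm slack. Clears the lip if the lever is at 1.4 rad or more.
- low_box: the box to leave alone: wooden, 240 mm long (x), 110 wide (y), 55 tall (z), flat two-leaf lid with a steel toggle latch on it; fixed to the worktop. Origin: centre of its underside; x runs along the latch, on the lid's centre line, from lever to hook; z up. It carries a latch of the same size and make, standing open up to 140 mm above its lid.
- low_lever (a joint): angle of the low box's lever, as deep_lever; stays up.
- low_bail (a joint): angle of the low box's bail, as deep_bail; stays back (about 3.58).
- food_tin: a round food tin, 75 mm across, 110 mm tall, standing loose near the worktop's front edge on the left. Origin: centre of its underside.
- mug: a white mug with green dots, 93 mm tall, 114 mm over the handle, standing loose near the worktop's front edge on the right. Origin: underside.

How it is judged:
By the outcome, as a careful person would: the job done as asked, in the order asked, and still so for the second after the job is handed in, with the robot touching nothing.
It also fails if it takes over 42 s, if anything falls off the work surface, if the arm or the gripper's body presses on something with over 40 N, if the wrist force passes 120 N, or if a joint passes its speed limit or range.

### The arm

A 6-joint arm with a two-finger parallel gripper is mounted at the origin on a cart in front of the work surface, level with it; the furniture and walls round the work are solid. World frame = base frame: x ahead of the robot, y to its left, z up, the work surface at z = 0. Lengths are in mm, angles in rad, forces in N, time in s.
With the tool pointing down it reaches from about 350 to 725 mm from the base axis. Payload 4.3 kg.
Tool frame: the origin (TCP) lies on the centre line of the jaws, within the pads' length; the fingertips stand 17 mm ahead of it and the grasp point (between the pads) lies 2 mm behind it; z points along the fingers, y is the direction in which the jaws open and shut (so a half turn about z gives the same grasp; the last joint's range is limited). The gripper opens to 85 mm and grips with 20 to 120 N. Pads are 22 mm wide; open, the fingers measure 114 mm over their backs; the gripper's body (76 mm by 85 mm) begins 54 mm behind the grasp point. The pads swing forward as they close: fully open they stand 13 mm farther back than shut.
Start: joints at [1.109, 0.377, 0.081, 1.274, 0, 1.46], TCP at [198.146, 539.818, 248.329] pointing down, gripper open.
Joint ranges: [-2.72, 2.72], [-0.84, 1.66], [-1.02, 1.22], [-1.77, 2.12], [-1.37, 1.28], [-3.14, 3.14]. Speed limits (rad/s): [2.57, 2.57, 3.14, 3.14, 3.14, 3.14].

### API

Orientations are given as a unit quaternion [x, y, z, w].
In Python, from plant import robot, optics, workorder, spotter gives the robot as it stands.
- The arm moves only by the tool step_arm, never from a script. Its argument "targets" is a list that holds one entry, the list of rows, each a list of 5 numbers: the shift along the tool's x, y, z in cm, then the turn about the tool's z in degrees, then the finger opening in cm, from 0 to 8.54. In form: [[[tx, ty, tz, turn, jaw], ...]]. A call has 1 to 12 rows; each row shifts and turns the pose as measured when the row begins, along the tool's axes as they then stand; what a row does not reach is not made up. A row lasts 1/10 s, in which the tool goes at most 50 mm and 8.59 degrees, less where a joint would pass 70% of its speed; a pose out of reach is approached as far as the arm can. A call with a gripper value outside its range is refused whole. The fingers move at their own pace and stop on an object; "newtons" is the grip in N (left out, the last holds). Time passes only in rows, so rows that do not move let the fingers close. It gives the time, the measured TCP pose, the force and the opening at its end, in the units of the state.
- robot.observe(): the state, without advancing time (a new reading comes with each control period).
- optics.capture(name): name is "scene" or "top"; returns the picture (420x560x3 uint8, red, green, blue); there is no depth.
- optics.camera_info(name): a dict with "intrinsics" (3x3 intrinsics, pixels), "R" (3x3) and "t" (3): a world point X has camera coordinates R X + t. Camera axes: x right, y down, z forward; pixel columns grow to the right and rows downward; lengths in mm; the calibration is good to about 2 mm. A picture is of the moment at which its call begins. camera_info takes no time and is no camera call.
- workorder.sign_off(): hands the job in, once; it reports no verdict.
Trained networks look in the newest picture that a camera, given by its name, has taken for a name from the list of things; names that differ only in an ending like _2 or _b are one class to them, and where a whole thing is asked for, a point or a joint stands for the part that bears it (a point fixed in the world has none). Each returns a list of dicts, best first, with "conf" (0 to 1); they miss things now and then, are a little off and sometimes report something else, mostly with a low value. They report only what shows in the picture. A call takes as long as a camera call.
- spotter.look_for(query, camera): "extent" ([left, top, right, bottom] in pixels, round what is visible of it).
The state is a dict: "clock": time; "joint_pos": joint angles; "joint_velocities": joint speeds; "tau": joint torques, N m; "tool_pos": TCP position; "tool_rot": TCP orientation; "force": force on the tool from outside, world axes, zero at the start; "wrist_torque": the same for the moment, N m; "width": opening from 0.0 (shut) to 1.0 (fully open).
Only numpy, scipy, OpenCV 4.12 (cv2) and the standard library are available. Lean on these libraries where they do the work, as an engineer would, in place of code of your own. Each camera call takes 0.05 s, during which the arm holds its last target. There are 200 camera calls.

## Working session

There is one attempt and no reset: what is moved stays moved. The work goes in short steps, Python scripts to look and compute and a tool call to move; the robot and the scene stay as the last step left them, time stands still between calls to the robot, and variables do not carry over. Pictures are saved under pics/ and viewed, about 8 in all and at most 12, crops included, and the job is handed in when it is done.

Besides the shell and the picture viewer there is one more tool, called after "Request:" as name(argument=value, ...) on one line, values as JSON. step_arm: Moves the arm, as the interface text tells. Its arguments: {"type":"object","properties":{"targets":{"type":"array"},"newtons":{"type":"number"}},"required":["targets"]}

```bash
mkdir -p pics; ls
python3 - <<'E'
from plant import robot, optics, workorder, spotter
import cv2, numpy as np
for c in ("scene","top"):
    im=optics.capture(c); cv2.imwrite(f"pics/{c}0.png",im[:,:,::-1])
    i=optics.camera_info(c); print(c,np.round(i["intrinsics"],1).tolist(),np.round(i["R"],4).tolist(),np.round(i["t"],1).tolist())
    for q in ("deep_box","low_box","deep_lever","deep_bail","deep_hook","deep_bail_bar","deep_lever_pad","mug","food_tin"):
        print(q,[(np.round(d["extent"]).tolist(),round(d["conf"],2)) for d in spotter.look_for(q,c)][:3])
o=robot.observe(); print(o["clock"],o["tool_pos"],o["tool_rot"],o["width"])
E
```

```text
pics
scene [[427.4, 0.0, 275.7], [0.0, 427.4, 212.2], [0.0, 0.0, 1.0]] [[0.6705, -0.7416, -0.0225], [-0.4119, -0.3468, -0.8427], [0.6171, 0.5743, -0.538]] [-339.1, 257.1, 1020.4]
deep_box [([231.0, 152.0, 313.0, 232.0], 0.72)]
low_box [([288.0, 201.0, 374.0, 274.0], 0.9)]
deep_lever [([230.0, 154.0, 318.0, 232.0], 0.7), ([289.0, 201.0, 372.0, 276.0], 0.65), ([256.0, 149.0, 276.0, 184.0], 0.57)]
deep_bail []
deep_hook [([273.0, 177.0, 286.0, 184.0], 0.61)]
deep_bail_bar [([258.0, 148.0, 272.0, 179.0], 0.49), ([260.0, 154.0, 266.0, 157.0], 0.47), ([158.0, 171.0, 185.0, 212.0], 0.42)]
deep_lever_pad [([256.0, 147.0, 274.0, 184.0], 0.6)]
mug [([348.0, 272.0, 387.0, 326.0], 0.76), ([233.0, 154.0, 314.0, 232.0], 0.36)]
food_tin [([159.0, 172.0, 188.0, 213.0], 0.9), ([290.0, 205.0, 371.0, 271.0], 0.15)]
top [[417.7, 0.0, 277.5], [0.0, 417.7, 212.3], [0.0, 0.0, 1.0]] [[0.0448, -0.999, 0.0051], [-0.9738, -0.0448, -0.2229], [0.2229, 0.0051, -0.9748]] [-38.9, 489.3, 1183.4]
deep_box [([220.0, 140.0, 276.0, 225.0], 0.91)]
low_box [([315.0, 164.0, 356.0, 245.0], 0.71)]
deep_lever [([238.0, 170.0, 253.0, 182.0], 0.51)]
deep_bail [([240.0, 178.0, 251.0, 184.0], 0.63)]
deep_hook [([244.0, 159.0, 258.0, 178.0], 0.75)]
deep_bail_bar [([234.0, 182.0, 249.0, 183.0], 0.39)]
deep_lever_pad []
mug [([389.0, 243.0, 425.0, 279.0], 0.57)]
food_tin [([236.0, 181.0, 252.0, 184.0], 0.7), ([131.0, 226.0, 171.0, 263.0], 0.64)]
1.0 [198.12681491 539.82050565 248.32733031] [ 1.74987429e-01  9.84570667e-01  3.91871012e-05 -7.95860767e-06] 1.0002942423218102
```

View pics/scene0.png

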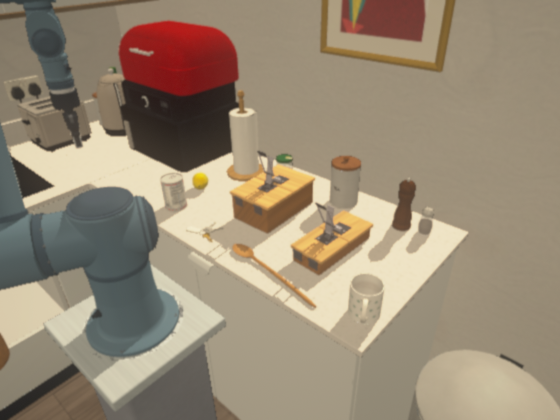

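View pics/top0.png

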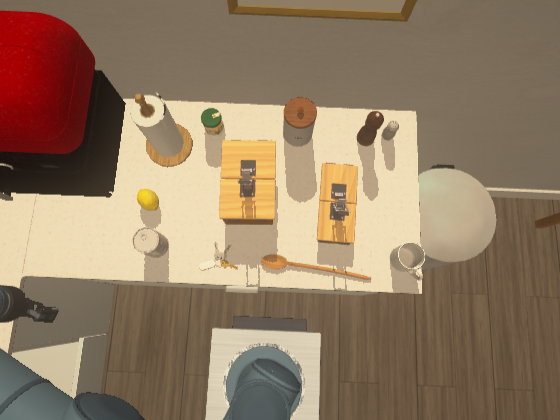

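The deep box is at about (248,180) in the top picture, with its x roughly along world +x. The low box is at (338,205). The deep box's latch stands open, lever towards the robot at about (247,180). Next I'll fit the lid rectangle on the z=100 plane.

```bash
cat > h.py <<'E'
import numpy as np, cv2
from plant import robot, optics, workorder, spotter
def cam(c):
    i=optics.camera_info(c); return [np.array(i[k]) for k in("intrinsics","R","t")]
def onz(c,uv,z):
    K,R,t=cam(c); d=np.c_[np.atleast_2d(uv),np.ones(len(np.atleast_2d(uv)))]@np.linalg.inv(K).T@R
    o=-R.T@t; return o+d*((z-o[2])/d[:,2])[:,None]
def proj(c,X):
    K,R,t=cam(c); p=(np.atleast_2d(X)@R.T+t)@K.T; return p[:,:2]/p[:,2:]
E
python3 - <<'E'
from h import *
im=cv2.imread("pics/top0.png"); hsv=cv2.cvtColor(im,cv2.COLOR_BGR2HSV)
for n,(x0,y0,x1,y1),z in(("deep",(212,132,284,232),100),("low",(310,156,362,252),55)):
    m=cv2.inRange(hsv,(8,90,170),(30,255,255)); k=np.zeros_like(m); k[y0:y1,x0:x1]=m[y0:y1,x0:x1]
    k=cv2.morphologyEx(k,cv2.MORPH_OPEN,np.ones((3,3)))
    v,u=np.nonzero(k); P=onz("top",np.c_[u,v],z)[:,:2].astype(np.float32)
    r=cv2.minAreaRect(P); print(n,r, P.min(0),P.max(0))
E
python3 -c "
import cv2
a=cv2.imread('pics/top0.png')[130:255,205:370];cv2.imwrite('pics/c1.png',cv2.resize(a,None,fx=4.5,fy=4.5,interpolation=cv2.INTER_CUBIC))"
```

```text
deep ((578.087890625, 75.25879669189453), (237.15322875976562, 160.69882202148438), 2.6325666904449463) [456.0109   -7.63203] [699.6818  157.91516]
low ((532.0988159179688, -193.77212524414062), (110.66583251953125, 239.7445526123047), 87.42415618896484) [ 410.99997 -252.16226] [ 652.62787 -134.76059]
```

View pics/c1.png

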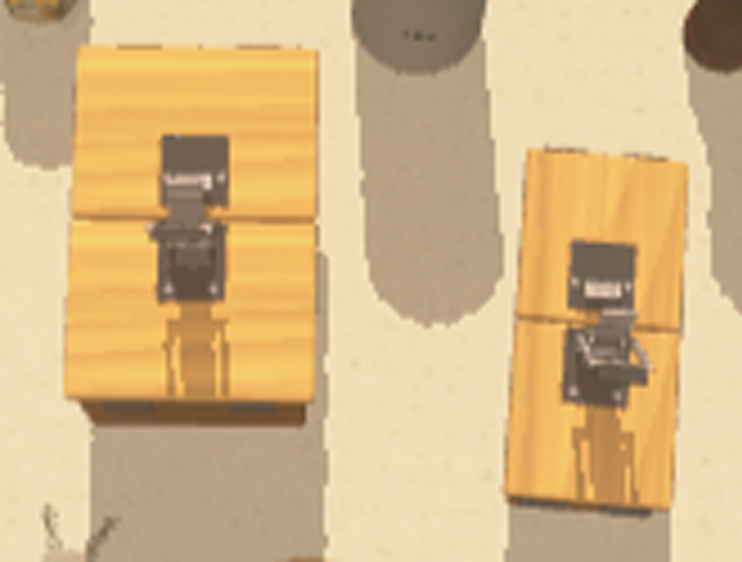

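The crop shows the deep box's lid and latch clearly, with its lever tip and bail leaning back at about crop (185,230). I'll refine the yaw with moments and check an overlay of the predicted latch points.

```bash
cat >> h.py <<'E'
def fit(im,box,z):
    x0,y0,x1,y1=box; hsv=cv2.cvtColor(im,cv2.COLOR_BGR2HSV)
    m=cv2.inRange(hsv,(8,90,170),(30,255,255)); k=np.zeros_like(m); k[y0:y1,x0:x1]=m[y0:y1,x0:x1]
    k=cv2.morphologyEx(k,cv2.MORPH_OPEN,np.ones((3,3)))
    h=cv2.convexHull(np.argwhere(k)[:,::-1].astype(np.int32))[:,0]
    P=onz("top",h.astype(float),z)[:,:2].astype(np.float32); M=cv2.moments(P)
    return M["m10"]/M["m00"],M["m01"]/M["m00"],.5*np.arctan2(2*M["mu11"],M["mu20"]-M["mu02"])
E
python3 - <<'E'
from h import *
im=cv2.imread("pics/top0.png")
f=fit(im,(212,132,284,232),100); print("deep",f,np.degrees(f[2])); 
g=fit(im,(310,156,362,252),55); print("low",g,np.degrees(g[2]))
c,s=np.cos(f[2]),np.sin(f[2])
W=lambda x,y,z:np.array([f[0]+c*x-s*y,f[1]+s*x+c*y,z])
pts=[W(*p) for p in((-120,80,100),(120,80,100),(120,-80,100),(-120,-80,100),(-22,11,199),(-22,-11,199),(-51,17,211),(-51,-17,211),(-59,15,230),(-59,-15,230),(20.5,12,113),(20.5,-12,113))]
print("tab",W(-59,0,230),"hinge",W(-22,0,114))
for n,b in(("top",(205,125,290,240)),("scene",(225,140,320,240))):
    a=cv2.imread(f"pics/{n}0.png")[b[1]:b[3],b[0]:b[2]]; a=cv2.resize(a,None,fx=5,fy=5,interpolation=cv2.INTER_CUBIC)
    for i,p in enumerate(proj(n,np.array(pts))): cv2.circle(a,tuple(int(v) for v in (p-b[:2]+.5)*5),3,((0,0,255),(255,0,0),(0,255,0),(255,0,255))[0 if i<4 else 1 if i<6 else 2 if i<10 else 3],-1)
    cv2.imwrite(f"pics/o_{n}.png",a)
a,b=[cv2.imread(f"pics/o_{n}.png") for n in("top","scene")]
h=min(a.shape[0],b.shape[0]);o=np.hstack([a[:h],b[:h]]);o=cv2.resize(o,None,fx=.88,fy=.88);print(o.shape);cv2.imwrite("pics/o.png",o)
E
```

```text
deep (578.0727339392903, 75.09665181251825, np.float64(0.03143794378119634)) 1.801261495232103
low (531.6800550181458, -193.7218477186065, np.float64(-0.04255951715931963)) -2.4384807113436215
tab [519.1018877   73.24211865 230.        ] hinge [556.08360483  74.40513097 114.        ]
(440, 792, 3)
```

View pics/o.png

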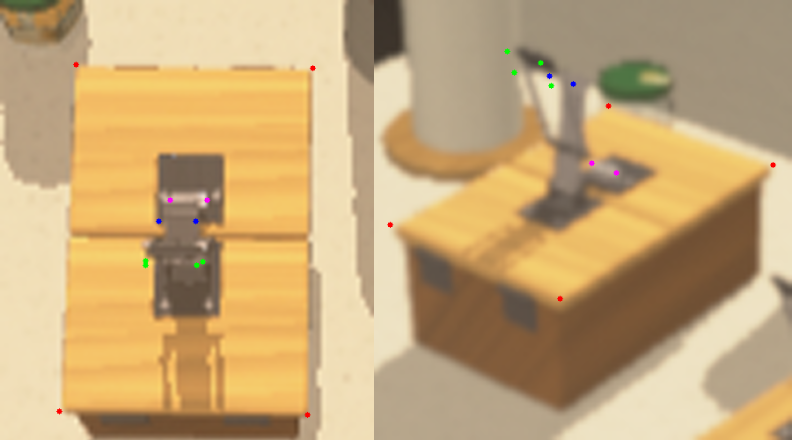

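The overlay agrees to within a few mm. The true y of the latch is about 3–4 mm lower than predicted, roughly y≈70–71. I'll close the fingers, turn the tool square to the box and approach from behind the bail.

Request:
step_arm(targets=[[[0,0,0,-7.3,0],[0,0,0,-7.3,0],[0,0,0,-7.3,0],[-2.2,-4,0,0,0],[-2.2,-4,0,0,0],[-2.2,-4,0,0,0],[-2.2,-4,0,0,0],[-2.2,-4,0,0,0],[-2.2,-4,0,0,0],[-2.2,-4,0,0,0],[-2.2,-4,0,0,0],[-2.2,-4,0,0,0]]], newtons=40)

```text
clock: 2.2
tool_pos: [419.3, 183.6, 248.1]
tool_rot: [-0.03, 1.0, 0.002, 0.002]
force: [1.1, 0.3, 0.2]
width: 0.002
```

Request:
step_arm(targets=[[[-1.2,-3,0,1.6,0],[-1.2,-3,0.4,0,0],[-1.2,-3,0.6,0,0],[-1.2,-2.4,0.8,0,0],[0,0,0,0,0]]])

```text
clock: 2.7
tool_pos: [476.9, 61.5, 230.5]
tool_rot: [-0.011, 1.0, 0.002, 0.005]
force: [-0.4, 0.9, -0.4]
width: -0.001
```

Run:
```python
from h import *
o=robot.observe(); print(o["clock"],o["tool_pos"],o["tool_rot"],o["joint_pos"])
P=[]
for n,b in(("top",(205,125,290,240)),("scene",(225,130,320,230))):
    a=optics.capture(n)[b[1]:b[3],b[0]:b[2],::-1]; P.append(cv2.resize(a,None,fx=4.4,fy=4.4,interpolation=cv2.INTER_CUBIC)[:440])
cv2.imwrite("pics/p2.png",np.hstack(P))
```

```text
2.7 [476.94830281  61.49962269 230.53009318] [-0.01085893  0.99992599  0.00193298  0.00513388] [-0.00626587  0.18479903 -0.22678201  1.14901514  0.00404117 -0.02796387]
```

View pics/p2.png

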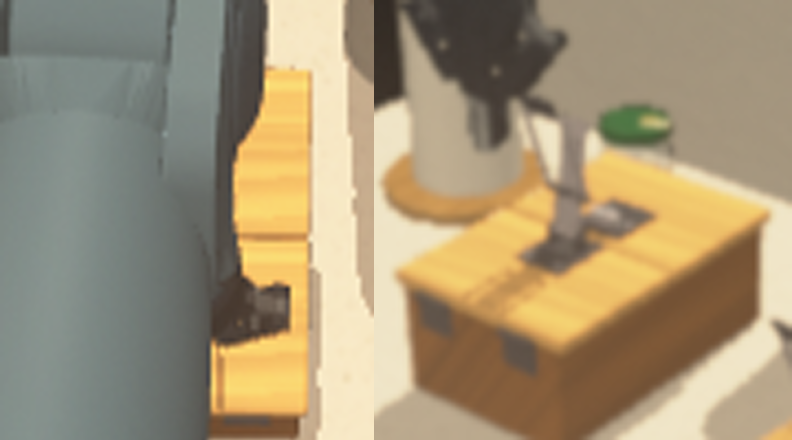

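The fingertips stand behind the tab at the right height, but the tool is about 9 mm too low in y. I'll correct that and push the bail over.

Request:
step_arm(targets=[[[0,0.9,-0.3,0,0],[-1,0,0,0,0],[-1,0,0,0,0],[-1,0,0,0,0],[-1,0,0,0,0],[-1,0,0,0,0],[-1,0,0,0,0],[-1,0,0,0,0],[-1,0,0,0,0]]])

```text
clock: 3.7
tool_pos: [561.9, 80.9, 236.6]
tool_rot: [-0.016, 1.0, 0.003, 0.006]
force: [-0.4, -0.5, 0.2]
width: 0.005
```

Request:
step_arm(targets=[[[-0.5,-0.9,0,0,0],[0,0,0,0,0],[0,0,0,0,0],[0,0,0,0,0],[0,0,0,0,0],[0,0,0,0,0],[0,0,0,0,0],[0,0,0,0,0],[0,0,0,0,0],[0,0,0,0,0],[0,0,0,0,0],[0,0,0,0,0]]])

```text
clock: 4.9
tool_pos: [568.3, 71.4, 236.1]
tool_rot: [-0.016, 1.0, 0.003, 0.006]
force: [0.0, -1.1, -0.8]
width: 0.003
```

Request:
step_arm(targets=[[[-1,0,0,0,0],[-1,0,0,0,0],[0,0,0,0,0],[0,0,0,0,0],[0,0,0,0,0],[0,0,0,0,0],[0,0,0,0,0],[0,0,0,0,0]]])

```text
clock: 5.7
tool_pos: [587.1, 72.2, 236.3]
tool_rot: [-0.016, 1.0, 0.003, 0.005]
force: [-0.2, -0.4, -0.1]
width: -0.0
```

Run:
```python
from h import *
o=robot.observe(); print(o["clock"],o["tool_pos"],o["tool_rot"],o["force"])
b=(225,120,330,230)
a=optics.capture("scene")[b[1]:b[3],b[0]:b[2],::-1]; cv2.imwrite("pics/p3.png",cv2.resize(a,None,fx=5,fy=5,interpolation=cv2.INTER_CUBIC))
```

```text
5.7 [587.09099017  72.15192809 236.3293603 ] [-0.01632124  0.9998498   0.00306167  0.00496218] [-0.22595343 -0.41435027 -0.11460827]
```

View pics/p3.png

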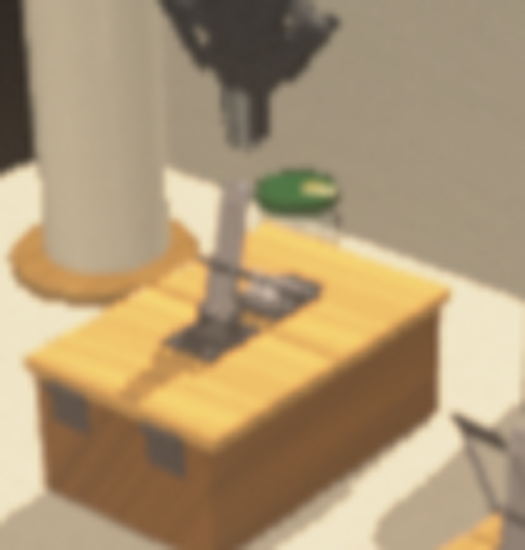

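The bail has fallen with its bar over the hook while the lever still stands (tip at crop (235,183), bail from (200,258) to (320,290)). I'll now lower the fingers on the +x side and push the lever along its arc.

Request:
step_arm(targets=[[[0,0,1.2,0,0],[0,0,1.2,0,0],[0,0,1.2,0,0],[0,0,0,0,0],[1.1,0,0,0,0],[1.1,0,0,0,0],[0,0,0,0,0]]])

```text
clock: 6.45
tool_pos: [587.0, 72.0, 213.6]
tool_rot: [-0.016, 0.999, 0.003, 0.033]
force: [0.9, 0.3, -0.1]
width: -0.002
```

Run:
```python
from h import *
for _ in range(1):
    o=robot.observe(); print(o["clock"],o["tool_pos"],o["tool_rot"],o["force"],o["wrist_torque"],np.round(o["joint_pos"],3),o["joint_velocities"],o["tau"])
b=(200,60,330,190)
a=optics.capture("scene")[b[1]:b[3],b[0]:b[2],::-1]; cv2.imwrite("pics/p4.png",cv2.resize(a,None,fx=4.5,fy=4.5,interpolation=cv2.INTER_CUBIC))
```

```text
6.45 [587.02964422  71.96432008 213.61329813] [-0.01621464  0.99930566  0.00339014  0.03337345] [ 0.85947822  0.29337793 -0.10980912] [-0.01839358  0.0778003   0.0088818 ] [ 0.011  0.363 -0.032  1.109  0.007 -0.021] [-0.00097398  0.00774796  0.0203939  -0.03167928  0.00273294 -0.0005419 ] [-2.66634085e-02 -4.67631483e+01  2.75914872e+01 -7.57964496e-01
  2.26940552e-02 -1.51132917e-03]
```

View pics/p4.png

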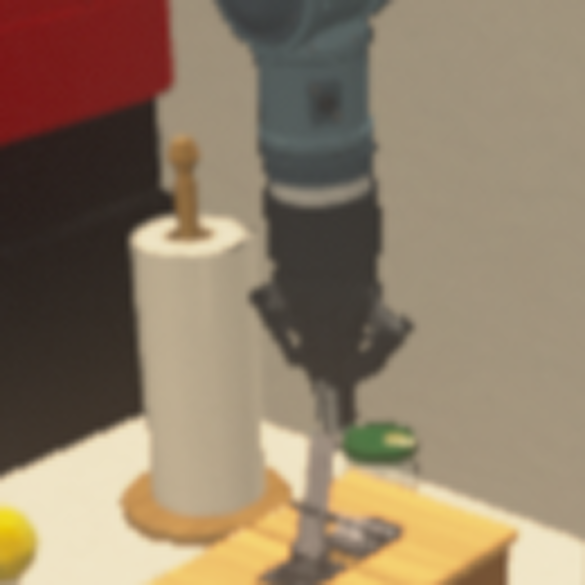

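No contact shows in the picture (fingertips right beside the lever's upper end, at about crop (335,425)), and the force is under 1 N. The arm stopped short all the same, so I'll try one small move to see how it responds.

Request:
step_arm(targets=[[[0,0,-0.5,0,0],[0,0,0,0,0]]])

```text
clock: 6.7
tool_pos: [585.5, 71.9, 216.3]
tool_rot: [-0.016, 0.999, 0.003, 0.031]
force: [0.1, -0.1, -0.4]
width: -0.001
```

Run:
```python
from h import *
o=robot.observe(); print(o["clock"],o["tool_pos"],o["tool_rot"],o["force"],np.round(o["joint_pos"],3),o["tau"])
```

```text
6.7 [585.48353306  71.91203453 216.34113152] [-0.01620667  0.99938033  0.00339898  0.03106027] [ 0.10059133 -0.13266808 -0.35447384] [ 0.011  0.363 -0.025  1.121  0.007 -0.021] [ 1.90701149e-02 -4.58244967e+01  2.69931543e+01 -4.15185532e-01
  2.44320603e-02 -2.54020833e-04]
```

Request:
step_arm(targets=[[[1.5,0,0,0,0],[0,0,0,0,0]]])

```text
clock: 6.9
tool_pos: [569.5, 71.3, 213.4]
tool_rot: [-0.016, 0.999, 0.003, 0.029]
force: [-0.2, 0.5, 1.4]
width: -0.001
```

Run:
```python
from h import *
o=robot.observe(); print(o["clock"],o["tool_pos"],o["tool_rot"],o["force"],np.round(o["joint_pos"],3),np.round(o["tau"],2))
im=optics.capture("scene")[:,:,::-1]; cv2.imwrite("pics/p5.png",im)
```

```text
6.9 [569.51116153  71.33307515 213.37916556] [-0.01611104  0.99944002  0.00340688  0.02912845] [-0.24474869  0.51833653  1.43707676] [ 0.01   0.336 -0.072  1.105  0.007 -0.022] [ -0.13 -44.51  26.5   -0.59  -0.05  -0.  ]
```

View pics/p5.png

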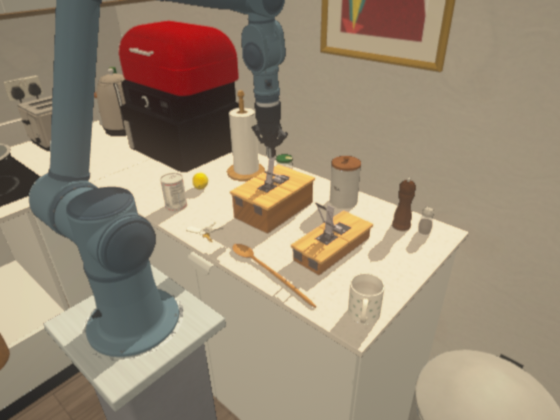

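The arm moves again. I'll back off slightly, go down to pad height, then push.

Request:
step_arm(targets=[[[-0.8,0,0,0,0],[0,0,0.7,0,0],[0,0,0.7,0,0],[0,0,0,0,0]]])

```text
clock: 7.35
tool_pos: [589.8, 72.0, 211.0]
tool_rot: [-0.016, 0.999, 0.004, 0.041]
force: [-0.9, 0.8, 0.4]
width: -0.001
```

```bash
cat > s.py <<'E'
from h import *
o=robot.observe(); q=np.array(o["tool_rot"]); 
print(o["clock"],np.round(o["tool_pos"],1),"tilt",round(2*q[3],3),"F",np.round(o["force"],1),"M",np.round(o["wrist_torque"],2),"q",np.round(o["joint_pos"],4),"v",np.round(o["joint_velocities"],3),"tau",np.round(o["tau"],2))
E
python3 s.py
```

```text
7.35 [589.8  72.  211. ] tilt 0.082 F [-0.9  0.8  0.4] M [-0.    0.1   0.04] q [ 0.011   0.3574 -0.0489  1.0828  0.0076 -0.021 ] v [-0.001  0.004  0.065 -0.023  0.003 -0.002] tau [-2.100e-01 -4.593e+01  2.824e+01 -1.340e+00  2.000e-02 -0.000e+00]
```

Request:
step_arm(targets=[[[0,0,0,0,0]]])

```text
clock: 7.45
tool_pos: [591.4, 72.0, 212.0]
tool_rot: [-0.016, 0.999, 0.004, 0.042]
force: [-0.5, -0.5, -0.2]
width: -0.0
```

```bash
python3 s.py
```

```text
7.45 [591.4  72.  212. ] tilt 0.084 F [-0.5 -0.5 -0.2] M [0.   0.08 0.01] q [ 0.0109  0.3579 -0.0458  1.0827  0.0076 -0.021 ] v [0.    0.003 0.019 0.026 0.    0.   ] tau [ 8.000e-02 -4.639e+01  2.733e+01 -5.800e-01  3.000e-02 -0.000e+00]
```

Request:
step_arm(targets=[[[0,0,1,0,0]]])

```text
clock: 7.55
tool_pos: [593.9, 72.1, 208.3]
tool_rot: [-0.016, 0.999, 0.003, 0.045]
force: [-36.1, -1.7, 85.1]
width: -0.001
```

```bash
python3 s.py
```

```text
7.55 [593.9  72.1 208.3] tilt 0.091 F [-36.1  -1.7  85.1] M [-0.25  6.48  0.06] q [ 0.0112  0.3592 -0.0543  1.0664  0.0072 -0.0209] v [ 0.004 -0.027 -0.068 -0.096 -0.007  0.002] tau [ -1.46   0.59  12.05 -13.85   0.25  -0.  ]
```

There is contact: about 85 N upwards at the fingertips. I'll back up now and work out where the fingertips and lever tip really are from the last pictures.

Request:
step_arm(targets=[[[0,0,-2,0,0],[0,0,-1,0,0]]])

```text
clock: 7.75
tool_pos: [592.0, 71.8, 239.5]
tool_rot: [-0.016, 0.999, 0.003, 0.046]
force: [0.2, -0.4, 0.3]
width: 0.001
```

```bash
python3 s.py
python3 - <<'E'
from h import *
for n,p in dict(tip17=(587,72,219),tip30=(587,72,206),lev=(556,71,199),lev1=(564,71,198),tab0=(519,71,230),hook=(598,72,113)).items(): print(n,np.round(proj("scene",np.array(p,float)),1),np.round(proj("top",np.array(p,float)),1))
b=(225,120,330,220)
im=optics.capture("scene")[:,:,::-1]
P=[]
for a in (im,cv2.imread("pics/p5.png")): P.append(cv2.resize(a[140:215,235:310],None,fx=5.3,fy=5.3,interpolation=cv2.INTER_CUBIC))
cv2.imwrite("pics/p6.png",np.hstack(P))
E
```

```text
7.75 [592.   71.8 239.5] tilt 0.092 F [ 0.2 -0.4  0.3] M [-0.    0.01  0.02] q [ 0.0108  0.3423  0.0025  1.1387  0.0072 -0.0212] v [-0.003 -0.024  0.15   0.225  0.002 -0.   ] tau [ 8.000e-02 -4.502e+01  2.672e+01 -6.400e-01  2.000e-02  0.000e+00]
tip17 [[274.4 148.6]] [[245.9 161.3]]
tip30 [[274.5 152.5]] [[246.2 163. ]]
lev [[268.  158.1]] [[246.  174.9]]
lev1 [[269.8 157.5]] [[246.3 172.2]]
tab0 [[259.1 152.7]] [[244.3 184.9]]
hook [[277.5 178. ]] [[248.6 170.2]]
```

View pics/p6.png

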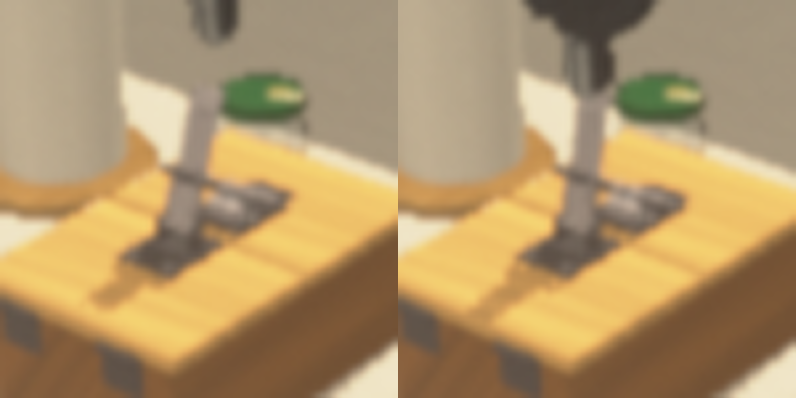

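The left panel shows the lever leaning towards the hook (tip at panel (205,88)). My fingers came down on its tip and dragged it forward, and the bail's leg runs down to the hook at (250,195). I'll come down farther towards +x, clear of the tip, and then sweep back.

Request:
step_arm(targets=[[[-1.8,0,0,0,0],[-1.8,0,0,0,0],[0,0,0,0,0],[0,0,1,0,0],[0,0,1,0,0]]])

```text
clock: 8.3
tool_pos: [630.6, 73.1, 216.8]
tool_rot: [-0.016, 0.999, 0.003, 0.044]
force: [-0.5, 0.1, -0.4]
width: 0.0
```

Request:
step_arm(targets=[[[0,0,0.8,0,0],[0,0,0.8,0,0]]])

```text
clock: 8.5
tool_pos: [629.7, 73.2, 197.0]
tool_rot: [-0.016, 0.999, 0.003, 0.041]
force: [0.8, 0.4, -0.2]
width: 0.003
```

Request:
step_arm(targets=[[[1.2,0,-0.1,0,0],[1.2,0,-0.1,0,0],[1.2,0,-0.1,0,0],[1.2,0,-0.1,0,0],[1,0,-0.1,0,0]]])

```text
clock: 9.0
tool_pos: [567.7, 71.2, 191.6]
tool_rot: [-0.016, 0.999, 0.003, 0.039]
force: [0.6, 0.0, 0.8]
width: -0.001
```

```bash
python3 s.py
python3 - <<'E'
from h import *
im=optics.capture("scene")[:,:,::-1]
cv2.imwrite("pics/p7.png",cv2.resize(im[130:215,235:310],None,fx=6,fy=6,interpolation=cv2.INTER_CUBIC))
E
```

```text
9.0 [567.7  71.2 191.6] tilt 0.078 F [0.6 0.  0.8] M [-0.05 -0.05  0.02] q [ 0.0102  0.3268 -0.1439  1.0221  0.0072 -0.0216] v [-0.004 -0.204 -0.301 -0.1    0.    -0.002] tau [ 8.000e-02 -4.233e+01  2.683e+01 -3.300e-01  3.000e-02  0.000e+00]
```

View pics/p7.png

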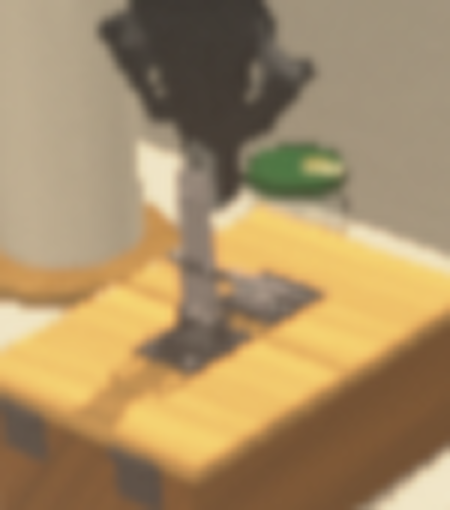

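The fingers are now on the hook side of the upright lever, as wanted. I'll push along the arc.

Request:
step_arm(targets=[[[0.9,0,-0.1,0,0],[0.9,0,-0.1,0,0],[0.6,0,0.1,0,0],[0.6,0,0.1,0,0],[0.6,0,0.2,0,0],[0.6,0,0.3,0,0]]])

```text
clock: 9.65
tool_pos: [521.9, 69.9, 182.3]
tool_rot: [-0.016, 0.999, 0.003, 0.039]
force: [0.7, -0.7, -0.8]
width: 0.001
```

Request:
step_arm(targets=[[[0.6,0,0.5,0,0],[0.5,0,0.5,0,0],[0.4,0,0.5,0,0],[0.3,0,0.6,0,0],[0.3,0,0.6,0,0]]])

```text
clock: 10.15
tool_pos: [501.9, 69.3, 152.1]
tool_rot: [-0.016, 0.999, 0.003, 0.04]
force: [1.0, -0.1, 1.5]
width: -0.002
```

Request:
step_arm(targets=[[[0.2,0,0.5,0,0],[0.1,0,0.5,0,0],[0.1,0,0.4,0,0],[0,0,0.3,0,0]]])

```text
clock: 10.55
tool_pos: [497.6, 69.3, 134.3]
tool_rot: [-0.016, 0.999, 0.003, 0.039]
force: [-17.1, -0.2, 45.3]
width: -0.001
```

```bash
python3 s.py
python3 - <<'E'
from h import *
im=optics.capture("scene")[:,:,::-1]
cv2.imwrite("pics/p8.png",cv2.resize(im[130:230,225:320],None,fx=5.5,fy=5.5,interpolation=cv2.INTER_CUBIC))
E
```

```text
10.55 [497.6  69.3 134.3] tilt 0.077 F [-17.1  -0.2  45.3] M [-0.17  3.09 -0.01] q [ 0.0079  0.2384 -0.4242  0.8308  0.0071 -0.0242] v [ 0.002 -0.    -0.015 -0.025 -0.002  0.002] tau [ -0.7  -17.3   18.28  -7.04   0.19  -0.  ]
```

View pics/p8.png

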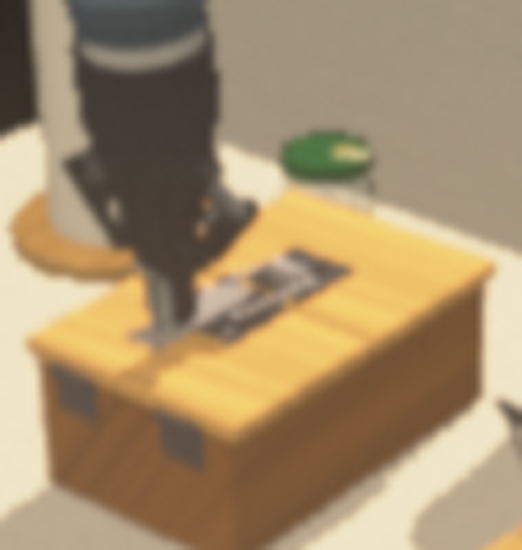

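The lever lies flat with the fingers pressing it down (45 N, seated). I'll retreat straight up.

Request:
step_arm(targets=[[[0,0,-1,0,0],[0,0,-2,0,0],[0,0,-3,0,0],[0,0,-3,0,0],[2,3,-2,0,0],[2,4,0,0,0],[1,4,0,0,0],[0,4,0,0,0],[0,4,0,0,0],[0,0,0,0,0]]])

```text
clock: 11.6
tool_pos: [433.3, 262.9, 247.3]
tool_rot: [-0.013, 0.999, 0.004, 0.041]
force: [-0.0, -1.2, -0.5]
width: 0.002
```

```bash
python3 s.py
python3 - <<'E'
from h import *
im=optics.capture("scene")[:,:,::-1].copy(); t=optics.capture("top")[:,:,::-1]
for q in("mug","food_tin"): print(q,[(np.round(d["extent"]).tolist(),round(d["conf"],2)) for d in spotter.look_for(q,"scene")][:2])
a=cv2.resize(im[140:290,225:380],None,fx=3.6,fy=3.6,interpolation=cv2.INTER_CUBIC); b=cv2.resize(t[130:255,205:265],None,fx=4,fy=4,interpolation=cv2.INTER_CUBIC)
h=max(len(a),len(b)); pad=lambda x:cv2.copyMakeBorder(x,0,h-len(x),0,0,0)
cv2.imwrite("pics/p9.png",np.hstack([pad(a),pad(b)]))
E
```

```text
11.6 [433.3 262.9 247.3] tilt 0.082 F [-0.  -1.2 -0.5] M [-0.    0.08 -0.02] q [ 0.435   0.1737 -0.2003  1.118  -0.0255  0.407 ] v [-0.034 -0.019 -0.027  0.013 -0.054 -0.013] tau [  1.35 -36.    27.83  -0.88   0.2    0.26]
mug [([349.0, 274.0, 386.0, 326.0], 0.62)]
food_tin [([161.0, 173.0, 188.0, 211.0], 0.65), ([349.0, 272.0, 386.0, 323.0], 0.51)]
```

View pics/p9.png

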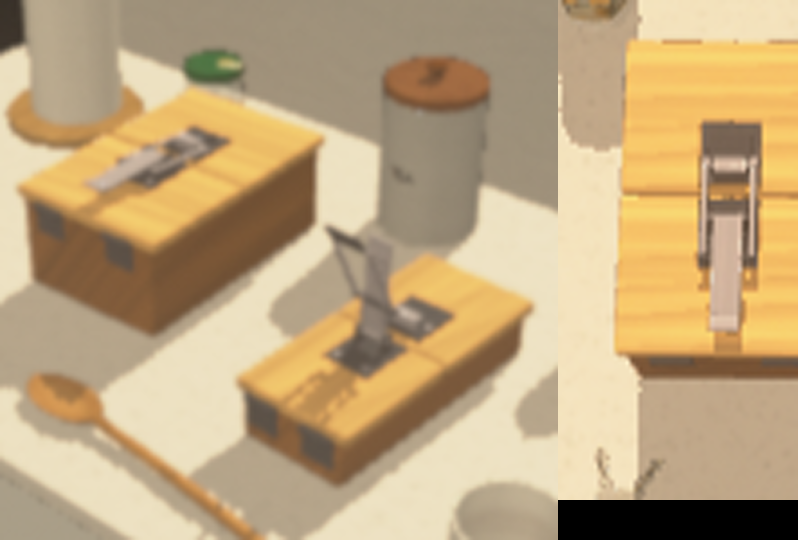

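The lever lies flat (top panel (725,270)) and both bail legs run forward to the crossbar behind the hook at (730,160). The low box's latch is still open, and the mug and tin are where they were.

```bash
python3 -c "
from plant import workorder; print(workorder.sign_off())"
```

```text
the job is handed in; nothing more can be done
None
```

The deep box's latch is fastened and the job is handed in; the clock read 11.6 s just before the last pictures, against the 42 s limit. I swung the bail over its hook with the lever still standing, then pushed the lever down its arc until it lay flat.

**Last checks:** The final pictures show the lever flat, both bail legs running to the hook, and the gripper clear of the box. I could not see the bar under the hook's lip directly. The low box's latch is still open, and the mug and tin are within about 2 pixels of where they started.

**Not clean:**
- My first attempts to lower the fingers beside the lever came down on its tip. That gave about 93 N at the wrist (limit 120 N) and pushed the lever forward. I backed off and came down farther out.
- Pressing the lever flat gave about 48 N at the wrist. In both cases I believe only the fingertips were in contact, not the gripper's body.
- The tool stayed tilted about 5° after the first contact, which did no harm.

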